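# Raise the recipe camera to its second stop and hold it on the tomato

## Task

The small camera stand on the worktop is pushed down and locked. Squeeze in the orange button on the side of its grip, pull the camera straight up past the first stop to the second stop, its full height, and turn it so that the lens looks at the tomato on the board. Nothing locks up there, so finish while still holding the camera steady at full height and aimed; leave the tomato and everything else where it is.

Things in the scene. Friction and masses are not known exactly. Their poses are not given: they have to be found in the camera images.
- camera_head: Black grip block, 30 (x) x 38 (y) x 46 (z) mm, on top of the stand's mast, a small grey camera on its front. Origin: block centre, 168 mm above the worktop when down. z up, x the level direction the lens looks. Take it from above, a finger on each y face: orange button on -y, ribs on +y; 45 mm across, 39 with the button in. Camera: 30 to 75 mm ahead in x, 50 wide, below the block's top.
- button_face (a point): Middle of the orange button's outer face (20 mm wide, 24 mm high), 26 mm from the block's centre towards -y when out (7 mm proud of the block). Axes as the camera head's.
- release (a joint): The orange button: 0 out, 0.006 m fully in; 2 N starts it, 5 N takes it fully in, it springs out when let go. The mast is free while the button is in more than 0.0045 m; when out it locks the mast at the bottom and stops it at the first stop.
- mast (a joint): Height of the telescope, straight up: 0 down and locked, 0.045 m first stop (blue band comes clear), 0.095 m second stop, the hard end (red band comes clear). With the button kept in it runs freely past the first; lifting takes 4 to 7 N. Let go at the top, spring and weight pull it down in half a second until the lock catches at 0.057 m.
- pan (a joint): Turn of sleeve, mast and head together about the mast's vertical axis, rad, counter-clockwise from above positive, range -1.7 to 1.1; light friction (0.04 N m), stays where left, turns at any height. The lens starts 0.25 to 1.5 rad clockwise of the tomato, more towards the robot; limits are not met on the way to it.
- stand: Round black rubber foot of the camera stand, 90 mm across, 16 mm high, stuck to the worktop; origin at the centre of its underside, under the mast's axis. The aluminium sleeve above it is 34 mm thick (collar 40 mm) and ends 135 mm above the worktop; the steel mast is 24 mm thick.
- tomato: Red tomato, 74 mm across, 69 mm high, loose on the wooden board; origin at the middle of its underside. The camera's target; not to be moved.
- board: Wooden chopping board, 220 x 320 x 22 mm, fixed; origin at the centre of its underside, long side along its y.
- lemon: Yellow lemon, 83 x 58 x 58 mm, loose on the right part of the board; a bystander. Origin at the middle of its underside.
- garlic: White garlic bulb, 48 x 50 x 51 mm, loose on the worktop; a bystander. Origin at the middle of its underside.
- tin: Small food tin, 57 mm across, 72 mm high, loose on the worktop; a bystander. Origin at the middle of its underside.
- cream_tube: Tube of hand cream, 42 x 146 x 28 mm, lying loose on the worktop; a bystander. Origin at the middle of its underside.

How it is judged:
On the way, in this order (a step that is already met when the one before it is completed fails the run):
1. the orange button is squeezed in while the mast is still near the bottom (value of joint release above 0.0045 m and value of joint mast below 0.02 m and contact force between the fingers and camera_head above 2 N), for 0.1 s.
2. the mast is pulled up to its second stop (value of joint mast above 0.088 m), for 0.2 s.
At the end, for the whole second after the job is handed in: The fingers hold the camera head (more than 2 N) with the mast within 7 mm of its second stop (above 88 mm), at rest, and the lens's line of sight, seen from above, passes within 30 mm of the tomato's middle (value of joint mast above 0.088 m and contact force between the fingers and camera_head above 2 N and y of tomato in the frame of camera_head between -0.03 and 0.03 m and x of tomato in the frame of camera_head above 0.05 m and linear speed of camera_head below 0.02 m/s and angular speed of camera_head below 0.15 rad/s); the arm keeps its last pose, push and grip.
It fails at once if the tomato is moved more than 20 mm (distance of tomato from where it was at the start of the episode above 0.02 m).
It fails at once if another loose thing is moved more than 30 mm (distance of any of lemon, garlic, tin, cream_tube from where it was at the start of the episode above 0.03 m).
It also fails if it takes over 38 s, if anything falls off the work surface, if the arm or the gripper's body presses on something with over 40 N, if the wrist force passes 120 N, or if a joint passes its speed limit or range.

## Robot

A 6-joint arm with a two-finger parallel gripper is mounted at the origin on a cart in front of the work surface, level with it; the furniture and walls round the work are solid. World frame = base frame: x ahead of the robot, y to its left, z up, the work surface at z = 0. Lengths are in m, angles in rad, forces in N, time in s.
With the tool pointing down it reaches from about 0.275 to 0.875 m from the base axis. Payload 12.5 kg.
Tool frame: the origin (TCP) lies midway between the tips of the shut fingers; the grasp point (between the pads) lies 19 mm behind it; z points along the fingers, y is the line along which they close (so a half turn about z gives the same grasp; the last joint's range is limited). The gripper opens to 85 mm and grips with 20 to 120 N. Pads are 22 mm wide; open, the fingers measure 114 mm over their backs; the gripper's body (76 mm by 85 mm) begins 54 mm behind the grasp point. The pads swing forward as they close: fully open they stand 13 mm farther back than shut.
Start: joints at [-1.246, 0.351, 1.652, -0, 1.139, -0.085], TCP at [0.219, -0.504, 0.231] pointing down, gripper open.
Joint ranges: [-2.75, 2.75], [-0.79, 2.1], [0.01, 2.65], [-1.57, 4.71], [0.07, 3.14], [-2.87, 2.87]. Speed limits (rad/s): [2.22, 2.22, 2.79, 3.14, 3.14, 3.14].

## Interface

Orientations are given as a unit quaternion [x, y, z, w].
In Python, from cell import r gives the robot as it stands. Calls block until the motion is done:
- r.move_to(position, orientation): joint-space move of the TCP to a pose.
- r.move_linear(position, rot=None, vel=0.15): straight line of the TCP; rot=None keeps the orientation; vel is the mean speed in m/s.
- r.set_joints(angles): joint-space move.
- r.set_gripper(opening, squeeze=None): opening from 0.0 (shut) to 1.0 (fully open); squeeze is the grip in N (None keeps the last); returns when the fingers have stopped.
- r.sleep(seconds).
- r.inverse_kinematics(position, orientation): joint angles nearest the present ones, or None.
- r.get_obs(): the state.
- r.get_image(name): name is "scene" or "top" or "wrist"; returns a dict with "pixels" (480x640x3 uint8, red, green, blue), "fx", "fy", "cx", "cy" (pixels), "camera_from_world" (4x4, takes a point from world to camera coordinates); the wrist camera has in their place "mount" (4x4, takes a point from camera to tool coordinates, whose origin is the TCP and whose axes are the flange's). Camera axes: x right, y down, z forward; pixel columns grow to the right and rows downward; lengths in m; the calibration is good to about 2 mm. A picture is of the moment at which its call begins: read the wrist's pose just before it. There is no depth.
A pose or a line that the arm cannot do raises r.PlanningError and nothing moves.
- r.hand_in(): hands the job in; it is judged then, once.
The state is a dict: "t": time; "q": joint angles; "qvel": joint speeds; "effort": joint torques, N m; "tool_pos": TCP position; "ee_rot": TCP orientation; "contact_force": force on the tool from outside, world axes, zero at the start; "torque": the same for the moment, N m; "opening": opening from 0.0 (shut) to 1.0 (fully open); "finger_force": force on a finger pad.
Only numpy, scipy, OpenCV 4.12 (cv2) and the standard library are available. Lean on these libraries where they do the work, as an engineer would, in place of code of your own. Each camera call takes 0.05 s, during which the arm holds its last target. There are 200 camera calls.

## Working session

There is one attempt and no reset: what is moved stays moved. The work goes in short steps, each a Python script; the robot and the scene stay as the last script left them, time stands still between calls to the robot, and variables do not carry over. Pictures are saved under pics/ and viewed, at most 10 in all, crops included, and the job is handed in when it is done.

```bash
ls; mkdir -p pics
python3 - <<'E'
from cell import r
import cv2,numpy as np,pickle
d={}
for n in("scene","top"):
    d[n]=r.get_image(n); cv2.imwrite(f"pics/{n}0.png",d[n]["pixels"][:,:,::-1])
    print(n,d[n]["fx"],d[n]["cx"],d[n]["cy"],np.round(d[n]["camera_from_world"],3).tolist())
pickle.dump(d,open("im0.pkl","wb"))
o=r.get_obs();print(o["t"],o["ee_rot"],o["opening"])
E
```

```text
cell.py
pics
scene 531.4517941105981 321.56734501224537 231.9942878693689 [[-0.535, -0.845, -0.004, 0.364], [-0.674, 0.429, -0.601, 0.407], [0.51, -0.319, -0.799, 1.085], [0.0, 0.0, 0.0, 1.0]]
top 525.3646453683886 308.93497531520677 237.6468325017901 [[-0.009, -1.0, -0.004, 0.075], [-0.987, 0.009, -0.159, 0.551], [0.159, 0.003, -0.987, 1.308], [0.0, 0.0, 0.0, 1.0]]
0.1 [ 9.79084521e-01  2.03453237e-01 -7.39922338e-05 -5.24239148e-04] 0.9929450078036737
```

View pics/scene0.png

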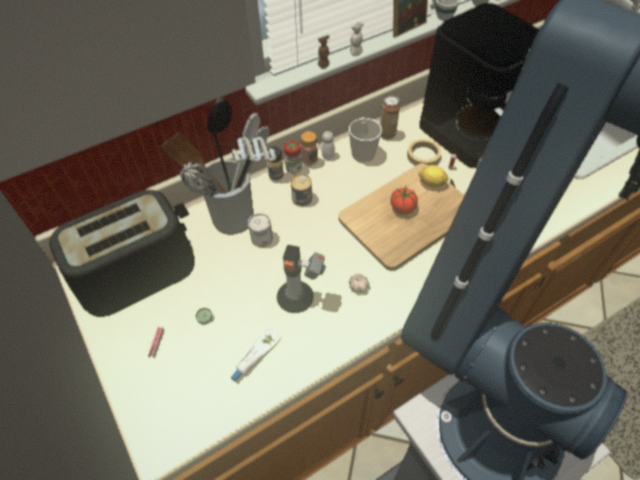

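View pics/top0.png

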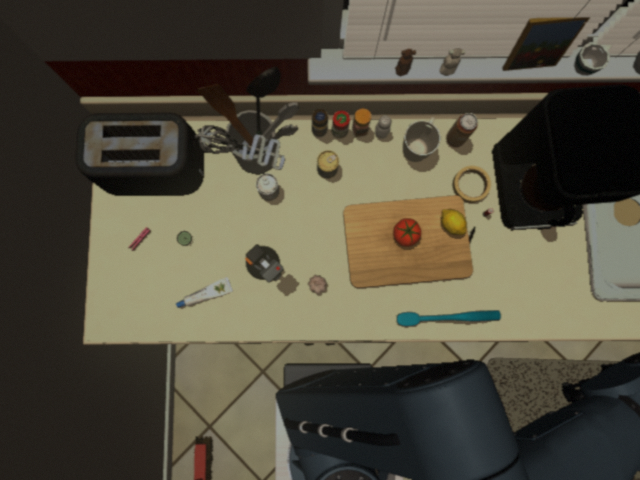

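Scene: stand at about (294,275) with its foot at (296,297), tomato (404,200). Top: head about (264,260), tomato (407,232); the lens points down-right. I'll enlarge the head in both views.

Run:
```python
import cv2,numpy as np,pickle
d=pickle.load(open("im0.pkl","rb"))
a=d["top"]["pixels"][232:292,232:302,::-1];b=d["scene"]["pixels"][235:315,265:335,::-1]
a=cv2.resize(a,(400,343),interpolation=cv2.INTER_CUBIC);b=cv2.resize(b,(400,457),interpolation=cv2.INTER_CUBIC)
c=np.zeros((460,800,3),np.uint8);c[:343,:400]=a;c[:457,400:]=b
cv2.imwrite("pics/crop0.png",cv2.convertScaleAbs(c,alpha=1.5,beta=20))
for n in d:
    hsv=cv2.cvtColor(d[n]["pixels"],cv2.COLOR_RGB2HSV)
    for nm,lo,hi in(("red",(0,170,80),(7,255,255)),("orange",(5,150,80),(18,255,255))):
        m=cv2.inRange(hsv,lo,hi)
        k,_,s,ce=cv2.connectedComponentsWithStats(m)
        print(n,nm,[(s[i].tolist(),ce[i].round(1).tolist()) for i in range(1,k) if s[i][4]>8 and 200<ce[i][0]<450 and 140<ce[i][1]<320])
```

```text
scene red [([397, 198, 5, 5, 14], [399.2, 200.1]), ([405, 199, 7, 4, 17], [407.5, 200.5])]
scene orange [([392, 191, 24, 20, 290], [403.5, 200.9]), ([407, 190, 5, 3, 13], [408.8, 191.2]), ([286, 263, 6, 2, 9], [288.4, 263.4])]
top red [([394, 219, 26, 27, 367], [406.0, 232.5])]
top orange [([391, 218, 31, 28, 539], [406.9, 231.4]), ([246, 258, 6, 7, 24], [248.4, 261.1])]
```

View pics/crop0.png

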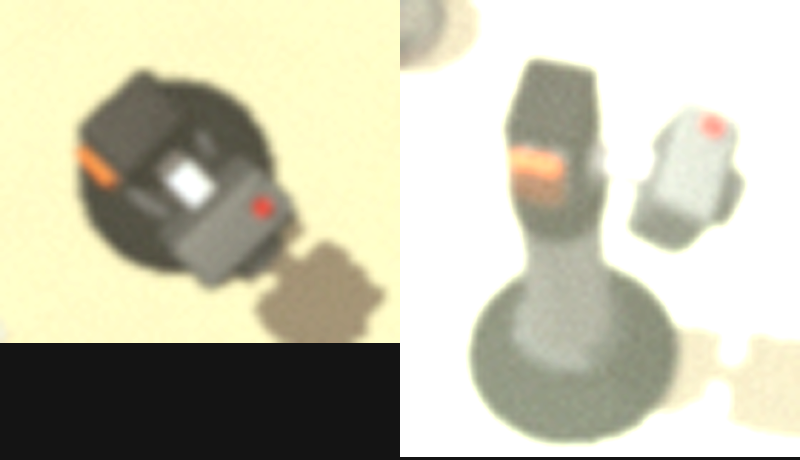

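The crop (scale 5.71) shows the foot circle centred near top px (262.6,262.6) and scene px (295.5,296.6). The orange button faces left/down-left, and the camera points lower right.

```bash
cat > h.py <<'E'
import numpy as np
def ray(im,u,v):
    T=np.array(im["camera_from_world"]);R=T[:3,:3];c=-R.T@T[:3,3]
    return c,R.T@np.array([(u-im["cx"])/im["fx"],(v-im["cy"])/im["fy"],1.])
def plane(im,u,v,z):
    c,d=ray(im,u,v);return c+d*(z-c[2])/d[2]
E
python3 - <<'E'
import pickle,numpy as np
from h import *
d=pickle.load(open("im0.pkl","rb"));t,s=d["top"],d["scene"]
ct=lambda x,y:(232+x*70/400-.4,232+y*60/343-.4)
cs=lambda x,y:(265+(x-400)*70/400-.4,235+y*80/457-.4)
p=lambda *a:np.round(a[0],4) 
print("foot",p(plane(t,*ct(175,175),.014)),p(plane(s,*cs(574,352),.012)))
print("tomato",p(plane(t,406.5,232,.057)),p(plane(s,404,201,.057)))
T={k:plane(t,*ct(*v),.191) for k,v in dict(A=(80,133),B=(143,70),C=(186,113),D=(122,178)).items()}
S={k:plane(s,*cs(*v),.191) for k,v in dict(a=(530,60),b=(595,72),c=(598,140),e=(508,130)).items()}
for q in(T,S):
    for k in q:print(k,p(q[k]))
    print(p(sum(q.values())/4))
print("btn",p(plane(t,*ct(97,167),.177)),p(plane(s,*cs(537,162),.178)))
f=plane(t,*ct(290,215),.18)-plane(t,*ct(210,288),.18);print("camfront yaw",np.arctan2(f[1],f[0])-np.pi/2, np.linalg.norm(f))
f=T["B"]-T["A"];print("block yaw",np.arctan2(f[1],f[0])-np.pi/2,np.linalg.norm(f))
E
```

```text
foot [0.4926 0.1924 0.014 ] [0.4909 0.1944 0.012 ]
tomato [ 0.5618 -0.1794  0.057 ] [ 0.5598 -0.1778  0.057 ]
A [0.4897 0.214  0.191 ]
B [0.5148 0.189  0.191 ]
C [0.4973 0.1717 0.191 ]
D [0.4715 0.1971 0.191 ]
[0.4933 0.1929 0.191 ]
a [0.514  0.1907 0.191 ]
b [0.4962 0.173  0.191 ]
c [0.4694 0.1878 0.191 ]
e [0.491  0.2134 0.191 ]
[0.4926 0.1912 0.191 ]
btn [0.4776 0.2087 0.177 ] [0.4809 0.2077 0.178 ]
camfront yaw -2.406021528526609 0.043114722122957104
block yaw -2.352256473608803 0.035443349455782744
```

```bash
cat >> h.py <<'E'
AX=np.array([.4925,.1925]);YAW=-2.37
def q(yaw):
    a=yaw+np.pi;return [np.cos(a/2),np.sin(a/2),0,0]
def st(r,m=""):
    o=r.get_obs();print(m,round(o["t"],2),np.round(o["tool_pos"],4),"F",np.round(o["contact_force"],1),"T",np.round(o["torque"],2),"op",round(o["opening"],3),"ff",np.round(o["finger_force"],1))
E
python3 - <<'E'
from cell import r
from h import *
import cv2
r.move_linear([.219,-.504,.30],vel=.2)
r.move_to([*AX,.30],q(YAW));st(r,"above")
r.move_linear([*AX,.148],vel=.12);st(r,"down")
cv2.imwrite("pics/d_scene.png",cv2.resize(r.get_image("scene")["pixels"][200:320,230:370,::-1],(400,343),interpolation=cv2.INTER_CUBIC))
cv2.imwrite("pics/d_wrist.png",r.get_image("wrist")["pixels"][:,:,::-1])
a=cv2.imread("pics/d_scene.png");b=cv2.resize(cv2.imread("pics/d_wrist.png"),(400,300))
c=np.zeros((343,800,3),np.uint8);c[:,:400]=a;c[:300,400:]=b;cv2.imwrite("pics/down.png",c)
E
```

```text
above 3.23 [0.4927 0.1919 0.3   ] F [0.  0.3 0.5] T [-0.02  0.01 -0.07] op 0.996 ff 0.0
down 4.65 [0.4928 0.1926 0.1486] F [-0.  -0.1 -0.4] T [ 0.03  0.02 -0.04] op 0.999 ff 0.0
```

View pics/down.png

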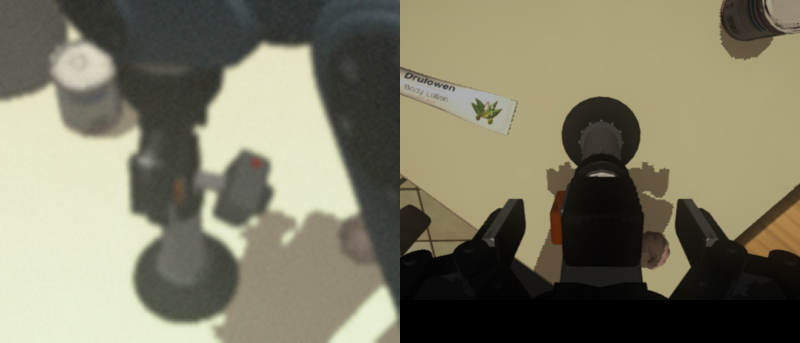

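The fingers (px 505 and 695) stand either side of the block (565–640), which is centred and square, with the button on the left pad. Next I close and lift.

Run:
```python
from cell import r
from h import *
r.set_gripper(0.0,squeeze=60);r.sleep(.3);st(r,"grip")
z0=r.get_obs()["tool_pos"][2]
for dz in(.01,.03,.05,.075,.09):
    r.move_linear([*AX,.148+dz],vel=.06);st(r,dz)
```

```text
grip 5.54 [0.493  0.1922 0.1485] F [ 1.8 -5.2  6. ] T [-0.31  0.33  0.02] op 0.44 ff 61.2
0.01 5.86 [0.4928 0.1922 0.158 ] F [ 4.2 -3.2 -3.3] T [-0.16 -0.32 -0.02] op 0.442 ff 60.8
0.03 6.34 [0.4928 0.1922 0.1779] F [ 4.7 -3.1 -4.3] T [-0.11 -0.29  0.02] op 0.446 ff 60.9
0.05 6.83 [0.4928 0.1922 0.1977] F [ 4.8 -3.1 -3.3] T [-0.1  -0.36 -0.02] op 0.442 ff 60.9
0.075 7.39 [0.4927 0.1922 0.2226] F [ 6.  -2.8 -5.1] T [-0.1  -0.31  0.05] op 0.445 ff 60.9
0.09 7.79 [0.4927 0.1922 0.2375] F [ 5.1 -2.8 -4.5] T [-0.1  -0.44  0.01] op 0.445 ff 61.0
```

Run:
```python
from cell import r
from h import *
z=.238
while z<.2475:
    z+=.0015;r.move_linear([*AX,z],vel=.03);st(r,round(z,4))
    if r.get_obs()["contact_force"][2]<-14:break
r.sleep(.3);z-=.001
tom=np.array([.5608,-.1787]);aim=np.arctan2(*(tom-AX)[::-1]);print(aim)
for y in np.linspace(YAW,aim,6)[1:]:
    r.move_linear([*AX,z],rot=q(y),vel=.05);st(r,round(y,3))
r.sleep(.3);st(r)
import cv2,pickle
d={n:r.get_image(n) for n in("scene","top")};pickle.dump(d,open("im1.pkl","wb"))
a=cv2.resize(d["top"]["pixels"][170:320,200:450,::-1],(500,300),interpolation=cv2.INTER_CUBIC)
b=cv2.resize(d["scene"]["pixels"][170:320,260:410,::-1],(300,300),interpolation=cv2.INTER_CUBIC)
cv2.imwrite("pics/aim.png",np.hstack([a,b]))
```

```text
0.2395 8.04 [0.4927 0.1922 0.2388] F [ 5.  -3.5 -4.5] T [-0.11 -0.42 -0.02] op 0.436 ff 61.0
0.241 8.29 [0.4927 0.1922 0.2403] F [ 6.2 -3.8 -4.1] T [-0.09 -0.47  0.05] op 0.442 ff 61.0
0.2425 8.54 [0.4926 0.1922 0.2418] F [ 5.1 -3.5 -4.6] T [-0.06 -0.43 -0.03] op 0.442 ff 61.0
0.244 8.79 [0.4927 0.1922 0.2433] F [ 4.4 -3.  -4.6] T [-0.07 -0.49  0.02] op 0.442 ff 61.0
0.2455 9.04 [0.4925 0.1922 0.2439] F [  7.9  -3.1 -12.1] T [ 0.09 -0.85 -0.01] op 0.44 ff 64.3
0.247 9.29 [0.4923 0.1921 0.2441] F [ 11.8  -1.5 -23.9] T [ 0.34 -1.59  0.04] op 0.441 ff 65.3
-1.3888337254328311
-2.174 9.94 [0.4926 0.1919 0.2439] F [ 10.8  -3.8 -16.4] T [-0.12 -1.25  0.04] op 0.442 ff 66.3
-1.978 10.29 [0.4928 0.1917 0.2439] F [ 12.4  -4.8 -17.8] T [-0.42 -1.51  0.02] op 0.439 ff 66.7
-1.781 10.64 [0.4931 0.1916 0.244 ] F [ 14.2  -5.1 -17.6] T [-0.66 -1.7   0.01] op 0.436 ff 67.1
-1.585 10.99 [0.4933 0.1915 0.244 ] F [ 16.4  -5.3 -18.5] T [-0.79 -1.97 -0.  ] op 0.438 ff 67.3
-1.389 11.34 [0.4936 0.1915 0.244 ] F [ 16.2  -5.3 -19.7] T [-0.88 -2.21  0.01] op 0.44 ff 67.4
 11.64 [0.4936 0.1915 0.244 ] F [ 17.3  -4.9 -18.6] T [-0.88 -2.17  0.03] op 0.441 ff 67.4
```

View pics/aim.png

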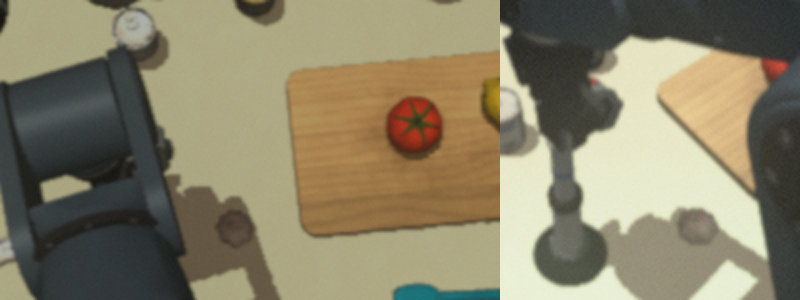

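The head is at the hard stop (force rose at 95.5 mm) and has turned; the top view is blocked by the arm, the tomato is undisturbed. I'll check that the block is square in the grip from the wrist camera.

Run:
```python
from cell import r
from h import *
import cv2
o=r.get_obs();e=o["ee_rot"];a=2*np.arctan2(e[1],e[0]);print("yaw",(a-np.pi))
im=r.get_image("wrist");print(np.round(im["mount"],3).tolist())
cv2.imwrite("pics/w1.png",cv2.convertScaleAbs(im["pixels"][:,:,::-1],alpha=2,beta=20))
```

```text
yaw -1.3890091520176278
[[-0.001, -0.95, -0.312, 0.08], [1.0, -0.001, -0.001, 0.0], [0.0, -0.312, 0.95, -0.142], [0.0, 0.0, 0.0, 1.0]]
```

View pics/w1.png

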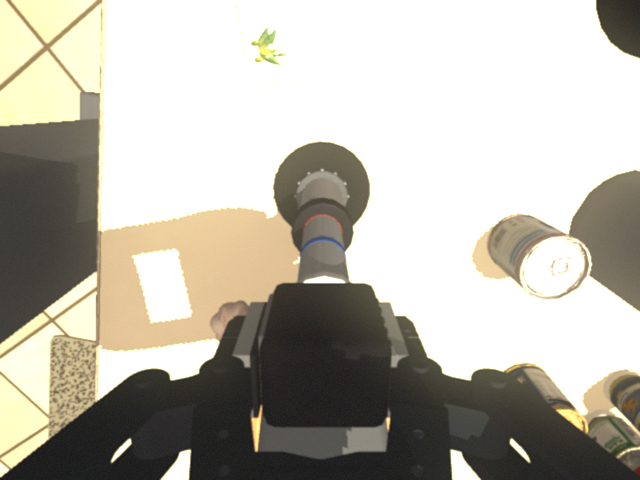

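The wrist view shows the block square between the pads (265–388). The mast runs straight up at column 322, and both the blue and red bands are clear, so I'm handing in.

```bash
python3 -c "
from cell import r
print(r.hand_in())"
```

```text
the job is handed in; nothing more can be done
None
```

I handed the job in with the arm still holding the camera against its second stop (about 95 mm up, button in, blue and red bands clear). By my measurements the lens is turned to the tomato, but the arm blocked the overhead view of the aim, and no verdict came back.

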